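Swap two cells, and the reducing sleeve, between their test holders

TASK

The two cells in the test holders stand in each other's place: swap them, so that the thick cell stands in the holder with the two heavy studs, and the slim cell in the holder with the two small jacks, inside the white reducing sleeve that centres it, which has to move over too. All three must sit right down in their holders; park a cell in a free pocket of the grey tray meanwhile if you need to. Keep both cells upright all the time, and leave the two cells that already stand in the tray where they are.

Things in the scene. Friction and masses are not known exactly. Their poses are not given: they have to be found in the camera images.
- thick_cell: Thick round battery cell, green wrap, 32 mm dia, 70 tall (the last 1.7 is its small pole), 0.11 to 0.19 kg, loose. At the start it stands in the jack holder's bore, 40 of it above the socket. Origin: centre of its underside; z up along its axis.
- slim_cell: Slim round battery cell, green wrap, 21 mm dia, 70 tall, 0.05 to 0.09 kg, loose. At the start it stands inside the sleeve in the stud holder, on the bore's floor, 28 of it above the sleeve's collar. Origin: centre of its underside; z up along its axis.
- sleeve: White plastic reducing sleeve, loose, 42 mm tall, open right through (lifted, it leaves a cell in it standing). Lower 30: 32 dia; above it a collar to grip, 44 dia, 12 high. Inside 25 dia, funnel to 36 over the top 5.5. Seated: foot on the bore's floor, collar on the socket's top. At the start in the stud holder. Origin: centre of its underside; z up, collar at the top.
- stud_holder: Cell holder with two copper lugs and heavy bolts (10 mm studs, top at z 32). Black round socket, 68 mm wide, top at z 36, fixed. Bore 36 dia, floor at z 6, mouth a funnel opening to 48 over its top 6. Origin: bore axis at bench level, z up. Base plate 6 thick, x -74 to +38, y +-39; terminals at x -72 to -38. Starts with the sleeve and slim cell; gets the thick cell.
- jack_holder: Cell holder with only two small round jacks (top at z 20 mm). Black round socket, 68 mm wide, top at z 36, fixed. Bore 36 dia, floor at z 6, mouth a funnel opening to 48 over its top 6. Origin: bore axis at bench level, z up. Base plate 6 thick, x -74 to +38, y +-39; terminals at x -72 to -38. Starts with the thick cell; gets the sleeve and slim cell.
- tray: Grey transport tray, 134 x 134 x 20 mm, fixed, with four round pockets, 36 dia, 15 deep (floor at z 5), centres at x, y = +-37.5 from the origin (centre of its underside). Pockets (+37.5, +37.5) and (-37.5, -37.5) hold a standing cell each; (+37.5, -37.5) and (-37.5, +37.5) are free and take either cell upright.
- tray_cell_1: Slim green cell (21 mm dia, 70 tall), loose, standing in the tray's pocket (+37.5, +37.5); leave it alone. Origin: centre of its underside.
- tray_cell_2: Slim green cell (21 mm dia, 70 tall), loose, standing in the tray's pocket (-37.5, -37.5); leave it alone. Origin: centre of its underside.
Not all that is in view belongs to the job. What is shaped like the slim_cell but purple is not meant.

How it is judged:
At the end, for the whole second after the job is handed in: Thick cell in the stud holder and sleeve in the jack holder within 8 mm of the bore axis, slim cell in the sleeve within 10 mm of it; each with its underside less than 4 mm above the bore floor, within 0.15 rad of upright, released and at rest (horizontal distance between thick_cell and stud_holder below 0.008 m and z of thick_cell in the frame of stud_holder between 0.003 and 0.01 m and angle between each of thick_cell, sleeve, slim_cell's own z axis and vertical below 0.15 rad and linear speed of each of thick_cell, sleeve, slim_cell below 0.02 m/s and horizontal distance between sleeve and jack_holder below 0.008 m and z of sleeve in the frame of jack_holder between 0.003 and 0.01 m and horizontal distance between slim_cell and jack_holder below 0.01 m and z of slim_cell in the frame of jack_holder between 0.003 and 0.01 m and contact force between the fingers and thick_cell below 0.1 N and contact force between the fingers and slim_cell below 0.1 N and contact force between the fingers and sleeve below 0.1 N); the robot touches nothing.
It fails at once if a cell is tipped over (more than 0.6 rad from upright) (angle between any of thick_cell, slim_cell's own z axis and vertical above 0.6 rad).
It fails at once if a cell standing in the tray is moved by more than 25 mm or tipped by more than 0.6 rad (distance of any of tray_cell_1, tray_cell_2 from where it was at the start of the episode above 0.025 m or angle between any of tray_cell_1, tray_cell_2's own z axis and vertical above 0.6 rad).
It also fails if it takes over 122 s, if anything falls off the work surface, if the arm or the gripper's body presses on something with over 40 N, if the wrist force passes 120 N, or if a joint passes its speed limit or range.

ROBOT

A 7-joint arm with a two-finger parallel gripper is mounted at the origin on a cart in front of the work surface, level with it; the furniture and walls round the work are solid. World frame = base frame: x ahead of the robot, y to its left, z up, the work surface at z = 0. Lengths are in m, angles in rad, forces in N, time in s.
With the tool pointing down it reaches from about 0.4 to 0.75 m from the base axis. Payload 19.5 kg.
Tool frame: the origin (TCP) lies at the very end of the fingers, on their centre line; the grasp point (between the pads) lies 19 mm behind it; z points along the fingers, y is the line along which they close (so a half turn about z gives the same grasp; the last joint's range is limited). The gripper opens to 85 mm and grips with 20 to 120 N. Pads are 22 mm wide; open, the fingers measure 114 mm over their backs; the gripper's body (76 mm by 85 mm) begins 54 mm behind the grasp point. The pads swing forward as they close: fully open they stand 13 mm farther back than shut.
Start: joints at [1.146, 0.707, -0.028, 1.485, 0.022, 0.951, -0.075], TCP at [0.215, -0.533, 0.231] pointing down, gripper open.
Joint ranges: [-2.71, 2.71], [-0.32, 2.16], [-1.57, 1.52], [0, 2.45], [-1.46, 4.6], [0, 2.02], [-2.83, 2.83]. Speed limits (rad/s): [1.89, 1.89, 2.57, 2.57, 3.01, 3.01, 3.01].

INTERFACE

Orientations are given as a 3x3 rotation matrix whose columns are the frame's x, y, z axes.
In Python, from bench import read_state, snapshot, camera_model, finish_job, spot_in gives the robot as it stands.
- The arm moves only by the shell command python3 -m jog 'ROWS' [FORCE]. ROWS is JSON, a list of rows, each an object with "jaw": the opening, from 0 (shut) to 1 (fully open); "dp": the shift along the tool's x, y, z in cm, a list of three; "rotation": the turn, a rotation vector about the tool's x, y, z in rad, a list of three. A call has 1 to 20 rows; each row is the pose to reach, as a shift and turn from the pose commanded when the call began, along the tool's axes at that moment; what a row does not reach only later rows make up. A row lasts 1/10 s, in which the tool goes at most 50 mm and 8.59 degrees, less where a joint would pass 70% of its speed; a pose out of reach is approached as far as the arm can. A call with a gripper value outside its range is refused whole. The fingers move at their own pace and stop on an object; FORCE is the grip in N (left out, the last holds). Time passes only in rows, so rows that repeat a pose let the fingers close. It gives the time, the measured TCP pose, the force, the opening and the grip force at its end, in the units of the state.
- read_state(): the state, without advancing time (a new reading comes with each control period).
- snapshot(name): name is "side" or "top"; returns (picture, depth): 480x640x3 uint8, red, green, blue; 480x640 float32, m along the optical axis (not along the pixel's ray), 0 where there is no reading.
- camera_model(name): a dict with "camera_matrix" (3x3 intrinsics, pixels), "origin" and "attitude" of the camera in the world. Camera axes: x right, y up, looking along -z (the intrinsics and any distortion apply to the point x, -y, -z); pixel columns grow to the right and rows downward; lengths in m; the calibration is good to about 2 mm. A picture is of the moment at which its call begins. camera_model takes no time and is no camera call.
- finish_job(): hands the job in; it is judged then, once.
Trained networks look in the newest picture that a camera, given by its name, has taken for a name from the list of things; names that differ only in an ending like _2 or _b are one class to them, and where a whole thing is asked for, a point or a joint stands for the part that bears it (a point fixed in the world has none). Each returns a list of dicts, best first, with "score" (0 to 1); they miss things now and then, are a little off and sometimes report something else, mostly with a low value. They report only what shows in the picture. A call takes as long as a camera call. They do not tell look-alikes from the thing itself.
- spot_in(camera, name): "location" ([row, column] in pixels, amid what is visible of it).
The state is a dict: "clock": time; "qpos": joint angles; "joint_velocities": joint speeds; "effort": joint torques, N m; "tcp_pos": TCP position; "tool_rot": TCP orientation; "contact_force": force on the tool from outside, world axes, zero at the start; "wrist_torque": the same for the moment, N m; "width": finger opening in m; "grip_force": force on a finger pad.
Only numpy, scipy, OpenCV 4.12 (cv2) and the standard library are available. Lean on these libraries where they do the work, as an engineer would, in place of code of your own. Each camera call takes 0.05 s, during which the arm holds its last target. There are 200 camera calls.

## Working session

There is one attempt and no reset: what is moved stays moved. The work goes in short steps, Python scripts to look and compute and a shell command to move; the robot and the scene stay as the last step left them, time stands still between calls to the robot, and variables do not carry over. Pictures are saved under pics/ and viewed, at most 14 in all, crops included, and the job is handed in when it is done.

```bash
mkdir -p pics
cat > h.py <<'E'
import numpy as np, cv2
from bench import *
def world(cam,depth,r,c,m=None):
    m=m or camera_model(cam); K=np.array(m["camera_matrix"]); 
    d=depth[int(round(r)),int(round(c))]
    p=np.array([(c-K[0,2])/K[0,0]*d,-(r-K[1,2])/K[1,1]*d,-d])
    return np.array(m["origin"])+np.array(m["attitude"])@p
def cloud(cam,depth):
    m=camera_model(cam);K=np.array(m["camera_matrix"])
    r,c=np.mgrid[0:480,0:640]
    p=np.stack([(c-K[0,2])/K[0,0]*depth,-(r-K[1,2])/K[1,1]*depth,-depth],-1)
    w=p@np.array(m["attitude"]).T+np.array(m["origin"]); w[depth==0]=np.nan
    return w
E
python3 - <<'E'
from h import *
print({k:np.round(v,3).tolist() if not np.isscalar(v) else v for k,v in read_state().items()})
for cam in("top","side"):
    im,d=snapshot(cam); cv2.imwrite(f"pics/{cam}0.png",im[...,::-1]); np.save(f"{cam}0.npy",d)
    print(cam,{k:np.round(v,3).tolist() if not isinstance(v,str) else v for k,v in camera_model(cam).items()})
    for n in["thick_cell","slim_cell","sleeve","stud_holder","jack_holder","tray"]:
        for s in spot_in(cam,n)[:5]:
            r,c=s["location"]; print(n,np.round([r,c]),round(s["score"],2),np.round(world(cam,d,r,c),3))
E
```

```text
{'clock': 0.0, 'qpos': [1.146, 0.707, -0.028, 1.485, 0.022, 0.951, -0.076], 'joint_velocities': [0.002, 0.0, 0.0, -0.0, -0.001, -0.0, 0.002], 'effort': [-0.003, -88.32, 1.233, -23.618, 0.017, 0.006, 0.0], 'tcp_pos': [0.215, -0.533, 0.231], 'tool_rot': [[0.928, 0.373, -0.0], [0.373, -0.928, 0.001], [0.0, -0.001, -1.0]], 'contact_force': [0.094, 0.802, 0.194], 'wrist_torque': [-0.025, -0.017, -0.002], 'grip_force': 0.0, 'width': 0.08584465315632485}
top {'camera_matrix': [[513.977, 0.0, 315.786], [0.0, 513.977, 237.333], [0.0, 0.0, 1.0]], 'origin': [0.289, 0.001, 1.148], 'attitude': [[-0.112, 0.972, -0.206], [-0.994, -0.109, 0.023], [-0.0, 0.207, 0.978]]}
thick_cell [212. 310.] 0.65 [ 0.569 -0.017  0.08 ]
slim_cell [265. 470.] 0.61 [ 0.42  -0.343  0.071]
slim_cell [246. 374.] 0.41 [ 0.483 -0.146  0.071]
sleeve [239. 418.] 0.68 [ 0.493 -0.248  0.04 ]
stud_holder [239. 415.] 0.33 [ 0.492 -0.239  0.051]
jack_holder [227. 313.] 0.72 [ 0.546 -0.021  0.041]
tray [263. 198.] 0.87 [0.497 0.241 0.021]
side {'camera_matrix': [[448.6, 0.0, 317.651], [0.0, 448.6, 242.745], [0.0, 0.0, 1.0]], 'origin': [0.523, -0.756, 0.659], 'attitude': [[0.999, 0.032, -0.017], [-0.033, 0.639, -0.769], [-0.014, 0.769, 0.639]]}
thick_cell [238. 332.] 0.87 [ 0.568 -0.03   0.066]
slim_cell [383. 253.] 0.96 [ 0.428 -0.358  0.052]
slim_cell [291. 293.] 0.7 [ 0.488 -0.16   0.046]
slim_cell [325. 302.] 0.6 [ 0.504 -0.262  0.069]
sleeve [336. 302.] 0.83 [ 0.504 -0.263  0.043]
stud_holder [345. 288.] 0.62 [ 0.479 -0.277  0.036]
jack_holder [255. 324.] 0.89 [ 0.552 -0.037  0.027]
tray [193. 299.] 0.85 [0.498 0.213 0.022]
```

View pics/top0.png

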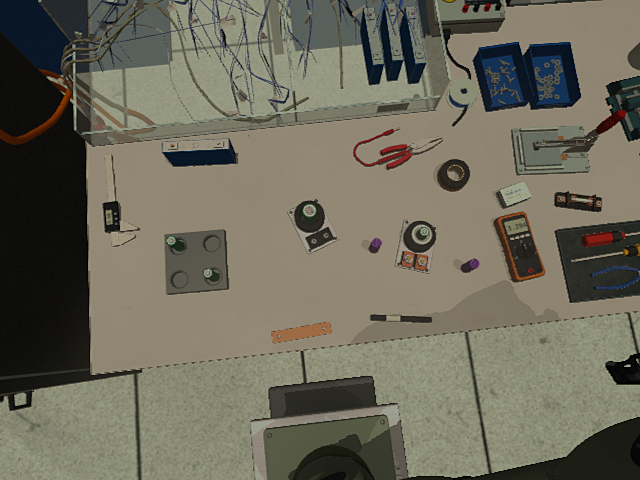

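View pics/side0.png

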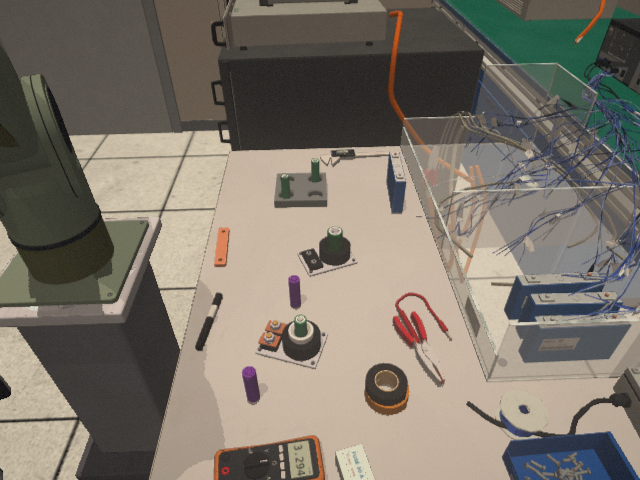

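The top view shows:
- Jack holder with the thick cell at about (310,213).
- Stud holder with copper lugs, white sleeve and slim cell at about (420,236).
- Tray at (197,262), with cells at (175,242) and (211,275) and free pockets at (212,243) and (180,280).

The side view agrees.

Candidates for slim_cell in the top view are the green cell in the sleeve (420,235), the purple cells (375,245) and (470,265), and the tray cells. I choose (420,235). For thick_cell, it is (310,205), the only thick one.

Run:
```python
from h import *
from scipy.optimize import least_squares
W={c:cloud(c,np.load(f"{c}0.npy")) for c in("top","side")}
def sel(c,ctr,rad,z0,z1):
    w=W[c]; m=(np.hypot(w[...,0]-ctr[0],w[...,1]-ctr[1])<rad)&(w[...,2]>z0)&(w[...,2]<z1); return w[m]
def stat(n,ctr,rad,z0,z1):
    for c in W:
        p=sel(c,ctr,rad,z0,z1)
        if len(p)<4: print(n,c,len(p));continue
        (x,y),r=cv2.minEnclosingCircle(p[:,:2].astype(np.float32)); 
        print(n,c,len(p),"encl",np.round([x,y,r],4),"mean",np.round(p.mean(0),4))
J=(.575,-.02);S=(.50,-.255)
stat("thick top",J,.05,.07,.085)
stat("slim top",S,.05,.068,.085)
stat("collar",S,.05,.044,.053)
stat("jack sock",J,.06,.031,.04)
stat("stud sock",S,.06,.031,.04)
for n,ctr in(("t1",(.52,.28)),("t2",(.47,.21))): stat(n,ctr,.05,.066,.085)
# table height & tray rectangle
for c in W:
    w=W[c]; m=(abs(w[...,0]-.497)<.12)&(abs(w[...,1]-.241)<.12)&(w[...,2]>.014)&(w[...,2]<.026)
    print(c,"tray",cv2.minAreaRect(w[m][:,:2].astype(np.float32)*1000), m.sum())
    # base plates
    for n,q in(("jack",J),("stud",S)):
        m=(np.hypot(w[...,0]-q[0],w[...,1]-q[1])<.1)&(w[...,2]>.0035)&(w[...,2]<.045)
        mm=cv2.morphologyEx(m.astype(np.uint8),cv2.MORPH_OPEN,np.ones((2,2)))>0
        print(c,n,cv2.minAreaRect(w[mm][:,:2].astype(np.float32)*1000))
im=cv2.imread("pics/top0.png")[180:300,150:500]; cv2.imwrite("pics/crop0.png",cv2.resize(im,(0,0),fx=2.28,fy=2.28,interpolation=cv2.INTER_CUBIC)[:600,:798])
```

```text
thick top top 173 encl [ 0.5751 -0.0157  0.0162] mean [ 0.5746 -0.0161  0.0755]
thick top side 137 encl [ 0.5744 -0.015   0.0175] mean [ 0.5742 -0.0176  0.0749]
slim top top 83 encl [ 0.5017 -0.2548  0.0108] mean [ 0.5008 -0.2541  0.0764]
slim top side 135 encl [ 0.5008 -0.2542  0.0111] mean [ 0.5008 -0.2563  0.075 ]
collar top 180 encl [ 0.5048 -0.2558  0.0256] mean [ 0.4996 -0.2529  0.0479]
collar side 248 encl [ 0.5005 -0.2545  0.0229] mean [ 0.5012 -0.2596  0.0476]
jack sock top 434 encl [ 0.5754 -0.0147  0.0345] mean [ 0.572  -0.0145  0.0359]
jack sock side 356 encl [ 0.5747 -0.0147  0.0354] mean [ 0.5736 -0.0239  0.0358]
stud sock top 419 encl [ 0.4898 -0.2494  0.0484] mean [ 0.4954 -0.251   0.036 ]
stud sock side 564 encl [ 0.4877 -0.251   0.0476] mean [ 0.4977 -0.2628  0.0359]
t1 top 88 encl [0.5428 0.2833 0.0115] mean [0.5417 0.283  0.0747]
t1 side 53 encl [0.5411 0.2839 0.0126] mean [0.5409 0.2813 0.0738]
t2 top 87 encl [0.4644 0.2116 0.0112] mean [0.4641 0.211  0.075 ]
t2 side 58 encl [0.4631 0.2115 0.012 ] mean [0.4639 0.2082 0.0734]
top tray ((502.9365539550781, 247.56082153320312), (135.57286071777344, 134.90516662597656), 88.6181869506836) 2785
top jack ((555.2318725585938, -23.874011993408203), (111.74226379394531, 77.71741485595703), 20.539506912231445)
top stud ((484.3357238769531, -252.67874145507812), (77.79972076416016, 115.85650634765625), 69.52125549316406)
side tray ((502.00604248046875, 248.3294677734375), (140.72723388671875, 134.22247314453125), 88.91989135742188) 1180
side jack ((566.7658081054688, -19.858619689941406), (126.60660552978516, 71.18418884277344), 21.54768943786621)
side stud ((508.22589111328125, -220.93966674804688), (160.99746704101562, 108.0784683227539), 61.60017013549805)
```

View pics/crop0.png

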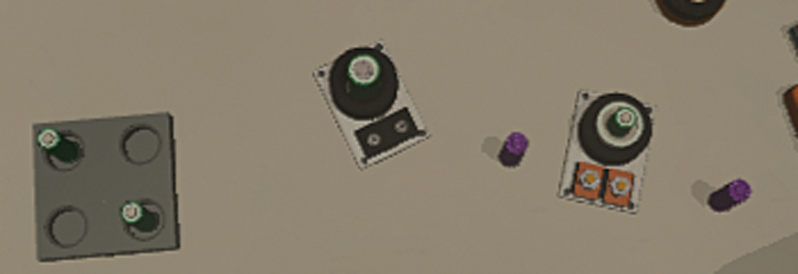

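The crop confirms it. The thick cell is in the jack holder at (365,72), and the sleeve with the slim green cell is in the stud holder at (622,120). The purple look-alikes are at (513,148) and (735,193), and the free pockets at (142,145) and (68,227).

Plan:
1. Slim cell to pocket P1 (0.539, 0.209).
2. Sleeve to a free spot on the bench.
3. Thick cell to the stud holder.
4. Sleeve to the jack holder.
5. Slim cell into the sleeve.

This way every insertion has a funnel or a loose fit.

```bash
cat >> h.py <<'E'
def go(x,y,z):
    s=read_state(); return np.round(np.array(s["tool_rot"]).T@(np.array([x,y,z])-s["tcp_pos"])*100,2).tolist()
E
python3 -m jog '[{"jaw":0.75,"dp":[36.93,-15.18,6],"rotation":[0,0,-0.403]},{"jaw":0.75,"dp":[36.93,-15.18,6],"rotation":[0,0,-0.403]},{"jaw":0.75,"dp":[36.93,-15.18,6],"rotation":[0,0,-0.403]},{"jaw":0.75,"dp":[36.93,-15.18,6],"rotation":[0,0,-0.403]},{"jaw":0.75,"dp":[36.93,-15.18,6],"rotation":[0,0,-0.403]},{"jaw":0.75,"dp":[36.93,-15.18,6],"rotation":[0,0,-0.403]},{"jaw":0.75,"dp":[36.93,-15.18,6],"rotation":[0,0,-0.403]},{"jaw":0.75,"dp":[36.93,-15.18,6],"rotation":[0,0,-0.403]},{"jaw":0.75,"dp":[36.93,-15.18,6],"rotation":[0,0,-0.403]},{"jaw":0.75,"dp":[36.93,-15.18,11],"rotation":[0,0,-0.403]},{"jaw":0.75,"dp":[36.93,-15.18,11],"rotation":[0,0,-0.403]},{"jaw":0.75,"dp":[36.93,-15.18,11],"rotation":[0,0,-0.403]},{"jaw":0.75,"dp":[36.93,-15.18,11],"rotation":[0,0,-0.403]}]' 30
python3 -c "
from h import *
print(np.round(read_state()['tool_rot'],3).tolist(), go(.501,-.2545,.053))"
```

```text
clock: 2.0
tcp_pos: [0.5011, -0.2552, 0.1231]
tool_rot: [[0.707, 0.707, 0.002], [0.707, -0.707, -0.001], [0.001, 0.002, -1.0]]
contact_force: [-0.1, 0.6, 0.7]
width: 0.0641
grip_force: 0.0
[[0.707, 0.707, 0.002], [0.707, -0.707, -0.001], [0.001, 0.002, -1.0]] [0.04, -0.07, 7.01]
```

```bash
python3 -m jog '[{"jaw":0.75,"dp":[0,0,3.5]},{"jaw":0.75,"dp":[0,0,6]},{"jaw":0.75,"dp":[0,0,7]},{"jaw":0.75,"dp":[0,0,7]},{"jaw":0.2,"dp":[0,0,7]},{"jaw":0.2,"dp":[0,0,7]},{"jaw":0.2,"dp":[0,0,7]},{"jaw":0.2,"dp":[0,0,7]},{"jaw":0.2,"dp":[0,0,7]},{"jaw":0.2,"dp":[0,0,7]}]' 30
```

```text
schema error: expected keys jaw, dp, rotation
```

```bash
python3 -m jog '[{"jaw":0.75,"dp":[0,0,3.5],"rotation":[0,0,0]},{"jaw":0.75,"dp":[0,0,6],"rotation":[0,0,0]},{"jaw":0.75,"dp":[0,0,7],"rotation":[0,0,0]},{"jaw":0.75,"dp":[0,0,7],"rotation":[0,0,0]},{"jaw":0.1,"dp":[0,0,7],"rotation":[0,0,0]},{"jaw":0.1,"dp":[0,0,7],"rotation":[0,0,0]},{"jaw":0.1,"dp":[0,0,7],"rotation":[0,0,0]},{"jaw":0.1,"dp":[0,0,7],"rotation":[0,0,0]},{"jaw":0.1,"dp":[0,0,7],"rotation":[0,0,0]},{"jaw":0.1,"dp":[0,0,7],"rotation":[0,0,0]},{"jaw":0.1,"dp":[0,0,7],"rotation":[0,0,0]},{"jaw":0.1,"dp":[0,0,7],"rotation":[0,0,0]}]' 30
```

```text
clock: 3.2
tcp_pos: [0.5012, -0.2548, 0.0523]
tool_rot: [[0.707, 0.707, 0.001], [0.707, -0.707, -0.001], [0.001, 0.001, -1.0]]
contact_force: [-0.3, 1.0, 9.8]
width: 0.0201
grip_force: 28.9
```

```bash
python3 -m jog '[{"jaw":0.1,"dp":[0,0,-0.5],"rotation":[0,0,0]},{"jaw":0.1,"dp":[0,0,-2],"rotation":[0,0,0]},{"jaw":0.1,"dp":[0,0,-4],"rotation":[0,0,0]},{"jaw":0.1,"dp":[0,0,-6],"rotation":[0,0,0]},{"jaw":0.1,"dp":[0,0,-8],"rotation":[0,0,0]},{"jaw":0.1,"dp":[0,0,-9.5],"rotation":[0,0,0]},{"jaw":0.1,"dp":[0,0,-9.5],"rotation":[0,0,0]}]' 30
python3 - <<'E'
from h import *
for c in("top","side"):
    im,d=snapshot(c); w=cloud(c,d); np.save(c+"1.npy",d); cv2.imwrite(f"pics/{c}1.png",im[...,::-1])
    m=(np.hypot(w[...,0]-.501,w[...,1]+.2545)<.035)&(w[...,2]>.044)&(w[...,2]<.053);p=w[m]
    if len(p)>4: print(c,len(p),cv2.minEnclosingCircle(p[:,:2].astype(np.float32)),p.mean(0))
print(go(.539,.209,.148))
im=cv2.imread("pics/side1.png")[200:400,200:420]; cv2.imwrite("pics/c1.png",cv2.resize(im,(0,0),fx=2.5,fy=2.5))
E
```

```text
clock: 3.9
tcp_pos: [0.5013, -0.255, 0.1484]
tool_rot: [[0.707, 0.707, 0.003], [0.707, -0.707, -0.001], [0.001, 0.003, -1.0]]
contact_force: [0.3, 0.4, -0.3]
width: 0.0203
grip_force: 29.5
top 110 ((0.5014941692352295, -0.2532418370246887), 0.02176079899072647) [ 0.50091521 -0.24487782  0.04782272]
side 289 ((0.500519335269928, -0.25446730852127075), 0.023286301642656326) [ 0.50087337 -0.2543358   0.04739125]
[35.51, -30.05, -0.17]
```

View pics/c1.png

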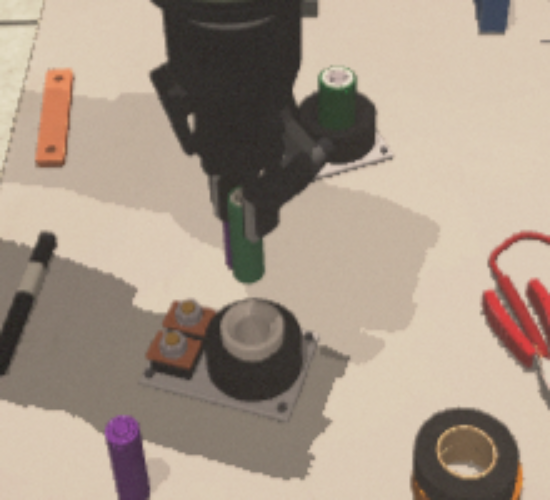

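The slim cell is held upright above the stud holder at crop (245,240). The sleeve stayed seated at (253,330). Next, over to P1.

```bash
python3 -m jog '[{"jaw":0.1,"dp":[2,-1.7,0],"rotation":[0,0,0]},{"jaw":0.1,"dp":[5,-4.2,0],"rotation":[0,0,0]},{"jaw":0.1,"dp":[8,-6.8,0],"rotation":[0,0,0]},{"jaw":0.1,"dp":[11,-9.3,0],"rotation":[0,0,0]},{"jaw":0.1,"dp":[14,-11.8,0],"rotation":[0,0,0]},{"jaw":0.1,"dp":[17,-14.4,0],"rotation":[0,0,0]},{"jaw":0.1,"dp":[20,-16.9,0],"rotation":[0,0,0]},{"jaw":0.1,"dp":[23,-19.5,0],"rotation":[0,0,0]},{"jaw":0.1,"dp":[26,-22,0],"rotation":[0,0,0]},{"jaw":0.1,"dp":[29,-24.5,0],"rotation":[0,0,0]},{"jaw":0.1,"dp":[31.5,-26.7,0],"rotation":[0,0,0]},{"jaw":0.1,"dp":[33.5,-28.4,0],"rotation":[0,0,0]},{"jaw":0.1,"dp":[35,-29.6,0],"rotation":[0,0,0]},{"jaw":0.1,"dp":[35.5,-30.05,0],"rotation":[0,0,0]},{"jaw":0.1,"dp":[35.5,-30.05,0],"rotation":[0,0,0]},{"jaw":0.1,"dp":[35.5,-30.05,0],"rotation":[0,0,0]}]' 30
python3 - <<'E'
from h import *
print(go(.539,.209,.054))
im,d=snapshot("side"); cv2.imwrite("pics/c2.png",cv2.resize(im[100:260,220:420,::-1],(0,0),fx=3,fy=3))
E
```

```text
clock: 5.6
tcp_pos: [0.539, 0.2076, 0.146]
tool_rot: [[0.708, 0.707, -0.001], [0.707, -0.708, -0.001], [-0.001, 0.0, -1.0]]
contact_force: [0.5, -0.1, -1.0]
width: 0.0201
grip_force: 29.5
[0.11, -0.1, 9.2]
```

View pics/c2.png

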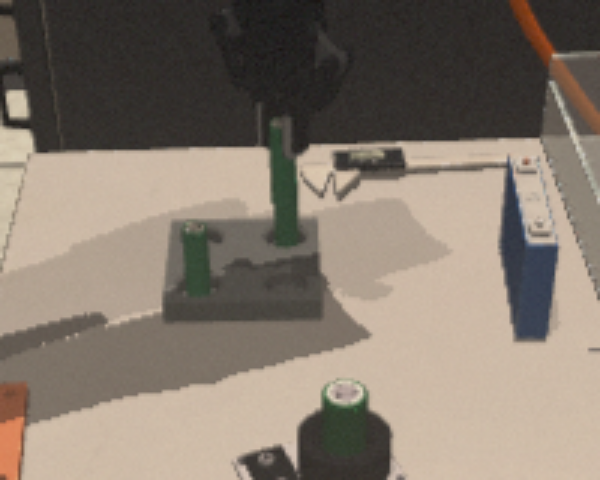

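The held cell hangs above the free pocket in line with tray cell 1 behind it (crop (285,185)), and the front-right pocket at (290,283) is free. Descend and release.

```bash
python3 -m jog '[{"jaw":0.1,"dp":[0.1,-0.1,2],"rotation":[0,0,0]},{"jaw":0.1,"dp":[0.1,-0.1,4.5],"rotation":[0,0,0]},{"jaw":0.1,"dp":[0.1,-0.1,7],"rotation":[0,0,0]},{"jaw":0.1,"dp":[0.1,-0.1,8.2],"rotation":[0,0,0]},{"jaw":0.1,"dp":[0.1,-0.1,9],"rotation":[0,0,0]},{"jaw":0.1,"dp":[0.1,-0.1,9.3],"rotation":[0,0,0]},{"jaw":0.1,"dp":[0.1,-0.1,9.4],"rotation":[0,0,0]},{"jaw":0.1,"dp":[0.1,-0.1,9.4],"rotation":[0,0,0]}]' 30
```

```text
clock: 6.45
tcp_pos: [0.5393, 0.2104, 0.053]
tool_rot: [[0.707, 0.707, 0.001], [0.707, -0.707, 0.0], [0.001, 0.0, -1.0]]
contact_force: [-0.6, 0.3, -0.4]
width: 0.0199
grip_force: 29.5
```

Sinking freely with no contact, so it is in the pocket. Lower 1.5 mm more, release, rise.

```bash
python3 -m jog '[{"jaw":0.1,"dp":[0,0,0.1],"rotation":[0,0,0]},{"jaw":0.1,"dp":[0,0,0.15],"rotation":[0,0,0]},{"jaw":0.1,"dp":[0,0,0.15],"rotation":[0,0,0]},{"jaw":0.45,"dp":[0,0,0.1],"rotation":[0,0,0]},{"jaw":0.45,"dp":[0,0,0.1],"rotation":[0,0,0]},{"jaw":0.45,"dp":[0,0,0.1],"rotation":[0,0,0]},{"jaw":0.45,"dp":[0,0,0.1],"rotation":[0,0,0]},{"jaw":0.45,"dp":[0,0,-2],"rotation":[0,0,0]},{"jaw":0.45,"dp":[0,0,-5],"rotation":[0,0,0]},{"jaw":0.45,"dp":[0,0,-8],"rotation":[0,0,0]},{"jaw":0.45,"dp":[0,0,-9],"rotation":[0,0,0]}]' 30
python3 -c "
from h import *
print(go(.5005,-.2545,.145))"
```

```text
clock: 7.55
tcp_pos: [0.5398, 0.2106, 0.1449]
tool_rot: [[0.707, 0.707, 0.003], [0.707, -0.707, 0.001], [0.003, 0.001, -1.0]]
contact_force: [-0.2, 0.0, 0.7]
width: 0.0388
grip_force: 0.0
[-35.67, 30.1, -0.08]
```

```bash
python3 -m jog '[{"jaw":0.8,"dp":[-35.67,30.1,0],"rotation":[0,0,0]},{"jaw":0.8,"dp":[-35.67,30.1,0],"rotation":[0,0,0]},{"jaw":0.8,"dp":[-35.67,30.1,0],"rotation":[0,0,0]},{"jaw":0.8,"dp":[-35.67,30.1,0],"rotation":[0,0,0]},{"jaw":0.8,"dp":[-35.67,30.1,0],"rotation":[0,0,0]},{"jaw":0.8,"dp":[-35.67,30.1,0],"rotation":[0,0,0]},{"jaw":0.8,"dp":[-35.67,30.1,0],"rotation":[0,0,0]},{"jaw":0.8,"dp":[-35.67,30.1,0],"rotation":[0,0,0]},{"jaw":0.8,"dp":[-35.67,30.1,0],"rotation":[0,0,0]},{"jaw":0.8,"dp":[-35.67,30.1,0],"rotation":[0,0,0]},{"jaw":0.8,"dp":[-35.67,30.1,5],"rotation":[0,0,0]},{"jaw":0.8,"dp":[-35.67,30.1,9],"rotation":[0,0,0]},{"jaw":0.8,"dp":[-35.67,30.1,9.4],"rotation":[0,0,0]},{"jaw":0.8,"dp":[-35.67,30.1,9.5],"rotation":[0,0,0]},{"jaw":0.8,"dp":[-35.67,30.1,9.5],"rotation":[0,0,0]},{"jaw":0.8,"dp":[-35.67,30.1,9.5],"rotation":[0,0,0]}]' 30
python3 - <<'E'
from h import *
print(go(.5005,-.2545,.040))
im,d=snapshot("top"); a=im[170:310,140:460,::-1]; cv2.imwrite("pics/c3.png",cv2.resize(a,(0,0),fx=2.5,fy=2.5))
w=cloud("top",d)
for q in((.539,.210),(.5415,.2833),(.464,.2115),(.575,-.015)):
    m=(np.hypot(w[...,0]-q[0],w[...,1]-q[1])<.03)&(w[...,2]>.066)&(w[...,2]<.085);p=w[m]
    if len(p)>4:print(q,len(p),p.mean(0),cv2.minEnclosingCircle(p[:,:2].astype(np.float32)))
E
```

```text
clock: 9.15
tcp_pos: [0.5006, -0.255, 0.049]
tool_rot: [[0.707, 0.707, 0.002], [0.707, -0.707, -0.001], [0.001, 0.002, -1.0]]
contact_force: [-0.2, -0.6, 0.1]
width: 0.0683
grip_force: 0.0
[0.03, -0.04, 0.9]
(0.539, 0.21) 85 [0.53854803 0.20944883 0.07482435] ((0.5392434597015381, 0.21007798612117767), 0.010760446079075336)
(0.5415, 0.2833) 89 [0.5414771  0.28290074 0.07535703] ((0.5423251986503601, 0.283713698387146), 0.01115550845861435)
(0.464, 0.2115) 87 [0.46408307 0.21106892 0.07505839] ((0.46444466710090637, 0.21157057583332062), 0.010508710518479347)
(0.575, -0.015) 181 [ 0.57423806 -0.01585833  0.07511564] ((0.5752384662628174, -0.015652373433113098), 0.016463477164506912)
```

View pics/c3.png

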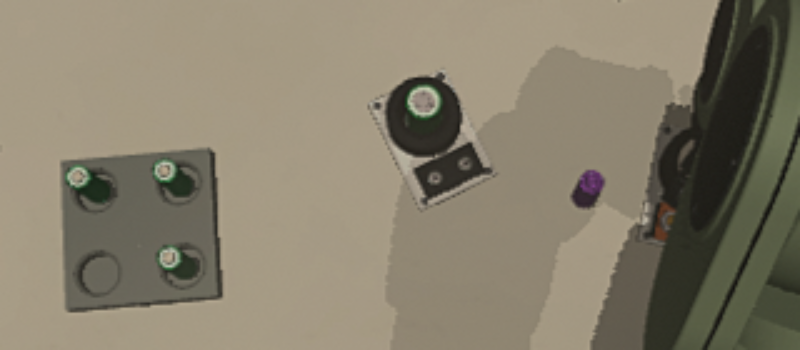

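The slim cell stands upright in the pocket at crop (165,172) and the tray cells are unmoved. Now grip the collar.

```bash
python3 -m jog '[{"jaw":0.8,"dp":[0,0,0.5],"rotation":[0,0,0]},{"jaw":0.8,"dp":[0,0,1],"rotation":[0,0,0]},{"jaw":0.8,"dp":[0,0,1],"rotation":[0,0,0]},{"jaw":0.35,"dp":[0,0,1],"rotation":[0,0,0]},{"jaw":0.35,"dp":[0,0,1],"rotation":[0,0,0]},{"jaw":0.35,"dp":[0,0,1],"rotation":[0,0,0]},{"jaw":0.35,"dp":[0,0,1],"rotation":[0,0,0]},{"jaw":0.35,"dp":[0,0,1],"rotation":[0,0,0]},{"jaw":0.35,"dp":[0,0,1],"rotation":[0,0,0]},{"jaw":0.35,"dp":[0,0,1],"rotation":[0,0,0]},{"jaw":0.35,"dp":[0,0,1],"rotation":[0,0,0]}]' 30
```

```text
clock: 10.3
tcp_pos: [0.4998, -0.2548, 0.0376]
tool_rot: [[0.707, 0.707, 0.0], [0.707, -0.707, -0.0], [0.0, 0.0, -1.0]]
contact_force: [-0.7, 1.8, 5.1]
width: 0.0432
grip_force: 29.8
```

```bash
python3 -m jog '[{"jaw":0.35,"dp":[0,0,-0.5],"rotation":[0,0,0]},{"jaw":0.35,"dp":[0,0,-2],"rotation":[0,0,0]},{"jaw":0.35,"dp":[0,0,-4],"rotation":[0,0,0]},{"jaw":0.35,"dp":[0,0,-6.5],"rotation":[0,0,0]},{"jaw":0.35,"dp":[0,0,-9.5],"rotation":[0,0,0]},{"jaw":0.35,"dp":[0,0,-10],"rotation":[0,0,0]},{"jaw":0.35,"dp":[0,0,-10],"rotation":[0,0,0]}]' 30
python3 - <<'E'
from h import *
print(go(.45,.06,.138))
im,d=snapshot("side"); cv2.imwrite("pics/c4.png",cv2.resize(im[200:400,200:420,::-1],(0,0),fx=2.5,fy=2.5))
E
```

```text
clock: 11.0
tcp_pos: [0.5001, -0.2549, 0.1381]
tool_rot: [[0.707, 0.707, 0.001], [0.707, -0.707, -0.001], [0.001, 0.001, -1.0]]
contact_force: [0.8, -0.7, -1.4]
width: 0.0437
grip_force: 31.3
[18.74, -25.8, -0.01]
```

View pics/c4.png

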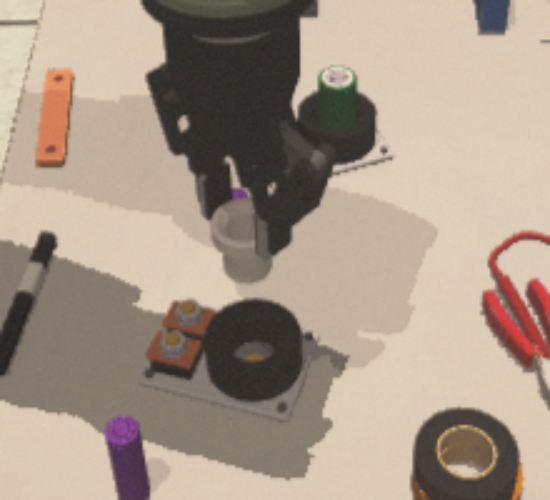

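The sleeve hangs upright in the fingers at (243,238) and the stud bore at (253,350) is empty. Now over to the bench spot. The sleeve's underside will touch with the TCP at about z 0.032.

```bash
python3 -m jog '[{"jaw":0.35,"dp":[1.5,-2,0],"rotation":[0,0,0]},{"jaw":0.35,"dp":[3.5,-4.8,0],"rotation":[0,0,0]},{"jaw":0.35,"dp":[6,-8.3,0],"rotation":[0,0,0]},{"jaw":0.35,"dp":[8.5,-11.7,0],"rotation":[0,0,0]},{"jaw":0.35,"dp":[11,-15.1,0],"rotation":[0,0,0]},{"jaw":0.35,"dp":[13.5,-18.6,0],"rotation":[0,0,0]},{"jaw":0.35,"dp":[16,-22,0],"rotation":[0,0,0]},{"jaw":0.35,"dp":[18,-24.8,0],"rotation":[0,0,0]},{"jaw":0.35,"dp":[18.7,-25.8,2],"rotation":[0,0,0]},{"jaw":0.35,"dp":[18.7,-25.8,5],"rotation":[0,0,0]},{"jaw":0.35,"dp":[18.7,-25.8,8],"rotation":[0,0,0]},{"jaw":0.35,"dp":[18.7,-25.8,9.5],"rotation":[0,0,0]},{"jaw":0.35,"dp":[18.7,-25.8,10.2],"rotation":[0,0,0]},{"jaw":0.35,"dp":[18.7,-25.8,10.4],"rotation":[0,0,0]},{"jaw":0.35,"dp":[18.7,-25.8,10.4],"rotation":[0,0,0]},{"jaw":0.35,"dp":[18.7,-25.8,10.4],"rotation":[0,0,0]}]' 30
```

```text
clock: 12.65
tcp_pos: [0.4497, 0.0599, 0.0339]
tool_rot: [[0.707, 0.707, 0.001], [0.707, -0.707, 0.0], [0.001, 0.0, -1.0]]
contact_force: [1.2, -0.7, -1.2]
width: 0.0429
grip_force: 31.3
```

```bash
python3 -m jog '[{"jaw":0.35,"dp":[0,0,0.1],"rotation":[0,0,0]},{"jaw":0.35,"dp":[0,0,0.2],"rotation":[0,0,0]},{"jaw":0.35,"dp":[0,0,0.2],"rotation":[0,0,0]},{"jaw":0.35,"dp":[0,0,0.2],"rotation":[0,0,0]}]' 30
```

```text
clock: 13.05
tcp_pos: [0.4497, 0.0599, 0.0316]
tool_rot: [[0.707, 0.707, 0.001], [0.707, -0.707, 0.0], [0.001, 0.0, -1.0]]
contact_force: [0.5, 0.3, 3.5]
width: 0.0433
grip_force: 31.8
```

Touching (+3.5 N). Release and rise, then look while above.

```bash
python3 -m jog '[{"jaw":0.85,"dp":[0,0,0],"rotation":[0,0,0]},{"jaw":0.85,"dp":[0,0,0],"rotation":[0,0,0]},{"jaw":0.85,"dp":[0,0,0],"rotation":[0,0,0]},{"jaw":0.85,"dp":[0,0,0],"rotation":[0,0,0]},{"jaw":0.85,"dp":[0,0,-2],"rotation":[0,0,0]},{"jaw":0.85,"dp":[0,0,-5],"rotation":[0,0,0]},{"jaw":0.85,"dp":[0,0,-8],"rotation":[0,0,0]},{"jaw":0.85,"dp":[0,0,-10.5],"rotation":[0,0,0]},{"jaw":0.85,"dp":[0,0,-10.5],"rotation":[0,0,0]}]' 30
python3 - <<'E'
from h import *
print(go(.575,-.015,.136))
for c in("side","top"):
    im,d=snapshot(c); w=cloud(c,d)
    m=(np.hypot(w[...,0]-.45,w[...,1]-.06)<.05)&(w[...,2]>.036)&(w[...,2]<.05);p=w[m]
    if len(p)>4:print(len(p),p.mean(0),cv2.minEnclosingCircle(p[:,:2].astype(np.float32)))
E
```

```text
clock: 13.95
tcp_pos: [0.4504, 0.06, 0.1388]
tool_rot: [[0.707, 0.707, 0.004], [0.707, -0.707, 0.001], [0.003, 0.002, -1.0]]
contact_force: [0.3, -0.4, -0.6]
width: 0.073
grip_force: 0.0
[3.5, 14.12, 0.32]
169 [0.44962755 0.06099475 0.04090157] ((0.4499049186706543, 0.06029033288359642), 0.023278001695871353)
```

```bash
python3 -m jog '[{"jaw":0.85,"dp":[3.5,14.12,0],"rotation":[0,0,0]},{"jaw":0.85,"dp":[3.5,14.12,0],"rotation":[0,0,0]},{"jaw":0.85,"dp":[3.5,14.12,0],"rotation":[0,0,0]},{"jaw":0.85,"dp":[3.5,14.12,0],"rotation":[0,0,0]},{"jaw":0.85,"dp":[3.5,14.12,4],"rotation":[0,0,0]},{"jaw":0.85,"dp":[3.5,14.12,7.5],"rotation":[0,0,0]},{"jaw":0.85,"dp":[3.5,14.12,9.2],"rotation":[0,0,0]},{"jaw":0.85,"dp":[3.5,14.12,9.2],"rotation":[0,0,0]},{"jaw":0.25,"dp":[3.5,14.12,9.2],"rotation":[0,0,0]},{"jaw":0.25,"dp":[3.5,14.12,9.2],"rotation":[0,0,0]},{"jaw":0.25,"dp":[3.5,14.12,9.2],"rotation":[0,0,0]},{"jaw":0.25,"dp":[3.5,14.12,9.2],"rotation":[0,0,0]},{"jaw":0.25,"dp":[3.5,14.12,9.2],"rotation":[0,0,0]},{"jaw":0.25,"dp":[3.5,14.12,9.2],"rotation":[0,0,0]},{"jaw":0.25,"dp":[3.5,14.12,9.2],"rotation":[0,0,0]},{"jaw":0.25,"dp":[3.5,14.12,9.2],"rotation":[0,0,0]}]' 40
```

```text
clock: 15.65
tcp_pos: [0.5746, -0.0151, 0.0453]
tool_rot: [[0.707, 0.707, 0.002], [0.707, -0.707, 0.0], [0.001, 0.001, -1.0]]
contact_force: [-0.5, 0.0, 7.0]
width: 0.031
grip_force: 39.0
```

```bash
python3 -m jog '[{"jaw":0.25,"dp":[0,0,-0.5],"rotation":[0,0,0]},{"jaw":0.25,"dp":[0,0,-2],"rotation":[0,0,0]},{"jaw":0.25,"dp":[0,0,-4],"rotation":[0,0,0]},{"jaw":0.25,"dp":[0,0,-6],"rotation":[0,0,0]},{"jaw":0.25,"dp":[0,0,-8],"rotation":[0,0,0]},{"jaw":0.25,"dp":[0,0,-9.5],"rotation":[0,0,0]},{"jaw":0.25,"dp":[0,0,-9.5],"rotation":[0,0,0]}]' 40
python3 - <<'E'
from h import *
print(go(.5005,-.2545,.14))
for c in("top","side"):
    im,d=snapshot(c); w=cloud(c,d)
    m=(np.hypot(w[...,0]-.5005,w[...,1]+.2545)<.042)&(w[...,2]>.0345)&(w[...,2]<.039);p=w[m]
    print(c,len(p),cv2.minEnclosingCircle(p[:,:2].astype(np.float32)))
cv2.imwrite("pics/c5.png",cv2.resize(im[150:400,200:420,::-1],(0,0),fx=2.4,fy=2.4))
E
```

```text
clock: 16.35
tcp_pos: [0.5748, -0.0151, 0.1414]
tool_rot: [[0.707, 0.707, 0.003], [0.707, -0.707, 0.0], [0.002, 0.002, -1.0]]
contact_force: [-0.2, 0.5, -1.6]
width: 0.031
grip_force: 39.8
[-22.19, 11.66, 0.12]
top 327 ((0.5014620423316956, -0.25448861718177795), 0.03429098427295685)
side 549 ((0.5004837512969971, -0.25405970215797424), 0.035071611404418945)
```

View pics/c5.png

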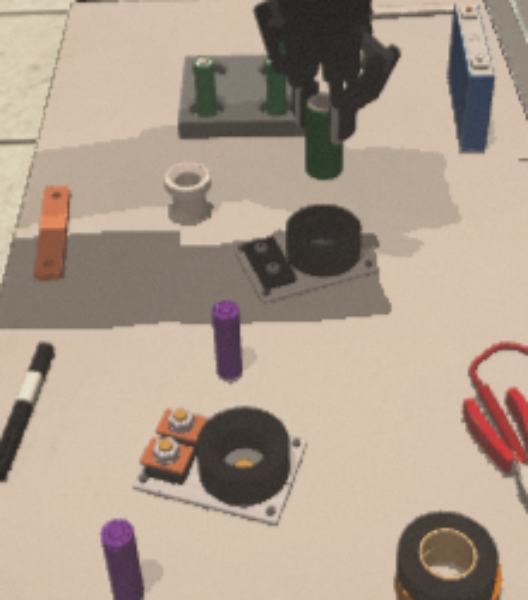

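The thick cell is held upright at (323,140), the sleeve stands on the bench at (187,190), and the stud bore at (243,452) is free, centred at (0.501, -0.2545). Carry it over.

```bash
python3 -m jog '[{"jaw":0.25,"dp":[-1.8,0.9,0],"rotation":[0,0,0]},{"jaw":0.25,"dp":[-4.5,2.4,0],"rotation":[0,0,0]},{"jaw":0.25,"dp":[-7.5,3.9,0],"rotation":[0,0,0]},{"jaw":0.25,"dp":[-10.5,5.5,0],"rotation":[0,0,0]},{"jaw":0.25,"dp":[-13.5,7.1,0],"rotation":[0,0,0]},{"jaw":0.25,"dp":[-16.5,8.7,0],"rotation":[0,0,0]},{"jaw":0.25,"dp":[-19.2,10.1,0],"rotation":[0,0,0]},{"jaw":0.25,"dp":[-21.2,11.1,0],"rotation":[0,0,0]},{"jaw":0.25,"dp":[-22.15,11.66,0],"rotation":[0,0,0]},{"jaw":0.25,"dp":[-22.15,11.66,0],"rotation":[0,0,0]},{"jaw":0.25,"dp":[-22.15,11.66,2],"rotation":[0,0,0]},{"jaw":0.25,"dp":[-22.15,11.66,4.5],"rotation":[0,0,0]},{"jaw":0.25,"dp":[-22.15,11.66,6],"rotation":[0,0,0]},{"jaw":0.25,"dp":[-22.15,11.66,7.2],"rotation":[0,0,0]},{"jaw":0.25,"dp":[-22.15,11.66,8.2],"rotation":[0,0,0]},{"jaw":0.25,"dp":[-22.15,11.66,9],"rotation":[0,0,0]},{"jaw":0.25,"dp":[-22.15,11.66,9.4],"rotation":[0,0,0]},{"jaw":0.25,"dp":[-22.15,11.66,9.4],"rotation":[0,0,0]}]' 40
```

```text
clock: 18.25
tcp_pos: [0.5003, -0.2543, 0.0453]
tool_rot: [[0.707, 0.707, 0.001], [0.707, -0.707, -0.0], [0.0, 0.001, -1.0]]
contact_force: [-0.0, -0.1, -1.2]
width: 0.0309
grip_force: 39.6
```

```bash
python3 -m jog '[{"jaw":0.25,"dp":[0,0,0.1],"rotation":[0,0,0]},{"jaw":0.25,"dp":[0,0,0.15],"rotation":[0,0,0]},{"jaw":0.85,"dp":[0,0,0.1],"rotation":[0,0,0]},{"jaw":0.85,"dp":[0,0,0.1],"rotation":[0,0,0]},{"jaw":0.85,"dp":[0,0,0.1],"rotation":[0,0,0]},{"jaw":0.85,"dp":[0,0,0.1],"rotation":[0,0,0]},{"jaw":0.85,"dp":[0,0,0.1],"rotation":[0,0,0]},{"jaw":0.85,"dp":[0,0,-2],"rotation":[0,0,0]},{"jaw":0.85,"dp":[0,0,-5],"rotation":[0,0,0]},{"jaw":0.85,"dp":[0,0,-8],"rotation":[0,0,0]},{"jaw":0.85,"dp":[0,0,-9.5],"rotation":[0,0,0]}]' 40
python3 - <<'E'
from h import *
print(go(.45,.0603,.14))
for c in("side","top"):
    im,d=snapshot(c); w=cloud(c,d)
    for q,z0,z1 in(((.5005,-.2545),.066,.085),((.45,.06),.036,.05)):
        m=(np.hypot(w[...,0]-q[0],w[...,1]-q[1])<.03)&(w[...,2]>z0)&(w[...,2]<z1);p=w[m]
        if len(p)>4:print(c,len(p),np.percentile(p[:,2],[50,95]),cv2.minEnclosingCircle(p[:,:2].astype(np.float32)))
E
```

```text
clock: 19.35
tcp_pos: [0.5005, -0.2545, 0.1425]
tool_rot: [[0.707, 0.707, 0.002], [0.707, -0.707, -0.001], [0.001, 0.002, -1.0]]
contact_force: [-0.6, -0.0, -0.4]
width: 0.0726
grip_force: 0.0
[18.7, -25.83, 0.22]
side 276 [0.0748843 0.0769766] ((0.5000296235084534, -0.25332072377204895), 0.017053423449397087)
top 26 [0.07414191 0.07705994] ((0.5049309134483337, -0.24627172946929932), 0.010205392725765705)
top 216 [0.04115531 0.0447672 ] ((0.4505789875984192, 0.05995548889040947), 0.022263256832957268)
```

The thick cell is seated (top at z 0.075). Back to the sleeve at (0.4502, 0.0601); TCP at 0.0316 for the grip.

```bash
python3 -m jog '[{"jaw":0.85,"dp":[18.7,-25.83,0],"rotation":[0,0,0]},{"jaw":0.85,"dp":[18.7,-25.83,0],"rotation":[0,0,0]},{"jaw":0.85,"dp":[18.7,-25.83,0],"rotation":[0,0,0]},{"jaw":0.85,"dp":[18.7,-25.83,0],"rotation":[0,0,0]},{"jaw":0.85,"dp":[18.7,-25.83,0],"rotation":[0,0,0]},{"jaw":0.85,"dp":[18.7,-25.83,0],"rotation":[0,0,0]},{"jaw":0.85,"dp":[18.7,-25.83,0],"rotation":[0,0,0]},{"jaw":0.85,"dp":[18.7,-25.83,5],"rotation":[0,0,0]},{"jaw":0.85,"dp":[18.7,-25.83,9],"rotation":[0,0,0]},{"jaw":0.85,"dp":[18.7,-25.83,10.8],"rotation":[0,0,0]},{"jaw":0.85,"dp":[18.7,-25.83,10.9],"rotation":[0,0,0]},{"jaw":0.85,"dp":[18.7,-25.83,10.9],"rotation":[0,0,0]},{"jaw":0.35,"dp":[18.7,-25.83,10.9],"rotation":[0,0,0]},{"jaw":0.35,"dp":[18.7,-25.83,10.9],"rotation":[0,0,0]},{"jaw":0.35,"dp":[18.7,-25.83,10.9],"rotation":[0,0,0]},{"jaw":0.35,"dp":[18.7,-25.83,10.9],"rotation":[0,0,0]},{"jaw":0.35,"dp":[18.7,-25.83,10.9],"rotation":[0,0,0]},{"jaw":0.35,"dp":[18.7,-25.83,10.9],"rotation":[0,0,0]},{"jaw":0.35,"dp":[18.7,-25.83,10.9],"rotation":[0,0,0]}]' 30
```

```text
clock: 21.35
tcp_pos: [0.45, 0.0607, 0.0325]
tool_rot: [[0.707, 0.707, 0.002], [0.707, -0.707, 0.0], [0.002, 0.001, -1.0]]
contact_force: [-0.7, 0.5, 13.6]
width: 0.0433
grip_force: 28.4
```

```bash
python3 -m jog '[{"jaw":0.35,"dp":[0,0,-0.5],"rotation":[0,0,0]},{"jaw":0.35,"dp":[0,0,-2],"rotation":[0,0,0]},{"jaw":0.35,"dp":[0,0,-4.5],"rotation":[0,0,0]},{"jaw":0.35,"dp":[0,0,-7],"rotation":[0,0,0]},{"jaw":0.35,"dp":[0,0,-8],"rotation":[0,0,0]},{"jaw":0.35,"dp":[0,0,-8],"rotation":[0,0,0]}]' 30
python3 - <<'E'
from h import *
print(go(.575,-.0148,.11))
im,d=snapshot("side"); cv2.imwrite("pics/c6.png",cv2.resize(im[150:370,200:420,::-1],(0,0),fx=2.4,fy=2.4))
E
```

```text
clock: 21.95
tcp_pos: [0.45, 0.0607, 0.1125]
tool_rot: [[0.707, 0.707, 0.002], [0.707, -0.707, 0.001], [0.002, 0.001, -1.0]]
contact_force: [0.5, -0.0, -1.0]
width: 0.0436
grip_force: 30.7
[3.49, 14.18, 0.28]
```

View pics/c6.png

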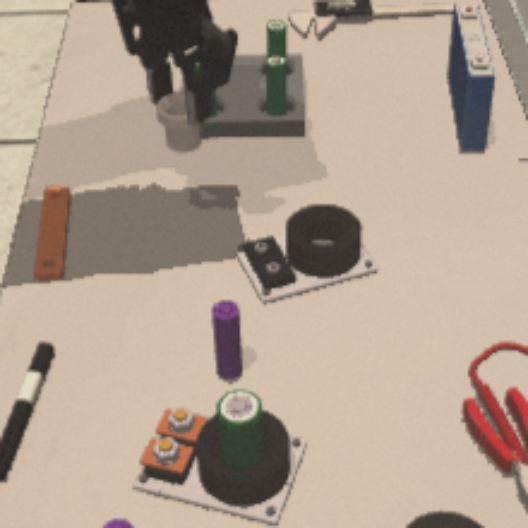

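The sleeve is held upright at (182,120), the thick cell is seated in the stud holder at (240,430), and the jack bore at (323,240) is empty. Move and lower.

```bash
python3 -m jog '[{"jaw":0.35,"dp":[0.4,1.6,0],"rotation":[0,0,0]},{"jaw":0.35,"dp":[1.1,4.5,0],"rotation":[0,0,0]},{"jaw":0.35,"dp":[1.9,7.7,0],"rotation":[0,0,0]},{"jaw":0.35,"dp":[2.7,11,0],"rotation":[0,0,0]},{"jaw":0.35,"dp":[3.3,13.3,0],"rotation":[0,0,0]},{"jaw":0.35,"dp":[3.5,14.18,0],"rotation":[0,0,0]},{"jaw":0.35,"dp":[3.5,14.18,0],"rotation":[0,0,0]},{"jaw":0.35,"dp":[3.5,14.18,2],"rotation":[0,0,0]},{"jaw":0.35,"dp":[3.5,14.18,4],"rotation":[0,0,0]},{"jaw":0.35,"dp":[3.5,14.18,5.2],"rotation":[0,0,0]},{"jaw":0.35,"dp":[3.5,14.18,6.2],"rotation":[0,0,0]},{"jaw":0.35,"dp":[3.5,14.18,7],"rotation":[0,0,0]},{"jaw":0.35,"dp":[3.5,14.18,7.3],"rotation":[0,0,0]},{"jaw":0.35,"dp":[3.5,14.18,7.4],"rotation":[0,0,0]},{"jaw":0.35,"dp":[3.5,14.18,7.4],"rotation":[0,0,0]}]' 30
```

```text
clock: 23.5
tcp_pos: [0.576, -0.0157, 0.0379]
tool_rot: [[0.707, 0.707, 0.005], [0.707, -0.707, -0.002], [0.002, 0.004, -1.0]]
contact_force: [9.4, -8.1, 3.3]
width: 0.043
grip_force: 38.1
```

```bash
python3 -m jog '[{"jaw":0.85,"dp":[0,0,0],"rotation":[0,0,0]},{"jaw":0.85,"dp":[0,0,0],"rotation":[0,0,0]},{"jaw":0.85,"dp":[0,0,0],"rotation":[0,0,0]},{"jaw":0.85,"dp":[0,0,0],"rotation":[0,0,0]},{"jaw":0.85,"dp":[0,0,-2],"rotation":[0,0,0]},{"jaw":0.85,"dp":[0,0,-5],"rotation":[0,0,0]},{"jaw":0.85,"dp":[0,0,-8],"rotation":[0,0,0]},{"jaw":0.85,"dp":[0,0,-10.5],"rotation":[0,0,0]}]' 30
python3 - <<'E'
from h import *
print(go(.539,.21,.14))
for c in("side","top"):
    im,d=snapshot(c); w=cloud(c,d)
    for q,z0,z1 in(((.575,-.015),.042,.06),((.539,.21),.066,.085)):
        m=(np.hypot(w[...,0]-q[0],w[...,1]-q[1])<.03)&(w[...,2]>z0)&(w[...,2]<z1);p=w[m]
        if len(p)>4:print(c,q,len(p),np.percentile(p[:,2],[5,50,95]),cv2.minEnclosingCircle(p[:,:2].astype(np.float32)))
    if c=="side": cv2.imwrite("pics/c7.png",cv2.resize(im[130:300,250:410,::-1],(0,0),fx=3,fy=3))
E
```

```text
clock: 24.3
tcp_pos: [0.5744, -0.0147, 0.1438]
tool_rot: [[0.707, 0.707, 0.0], [0.707, -0.707, 0.0], [0.0, 0.0, -1.0]]
contact_force: [-0.4, 0.3, -0.5]
width: 0.0722
grip_force: 0.0
[13.4, -18.39, 0.38]
side (0.575, -0.015) 190 [0.04299146 0.04706043 0.04996756] ((0.5742537975311279, -0.01334715262055397), 0.02302991971373558)
side (0.539, 0.21) 14 [0.0667137  0.07225554 0.07653534] ((0.5327531099319458, 0.20802780985832214), 0.007766416296362877)
top (0.539, 0.21) 87 [0.06792701 0.0753326  0.07900846] ((0.5389449596405029, 0.2095598578453064), 0.010418855585157871)
```

View pics/c7.png

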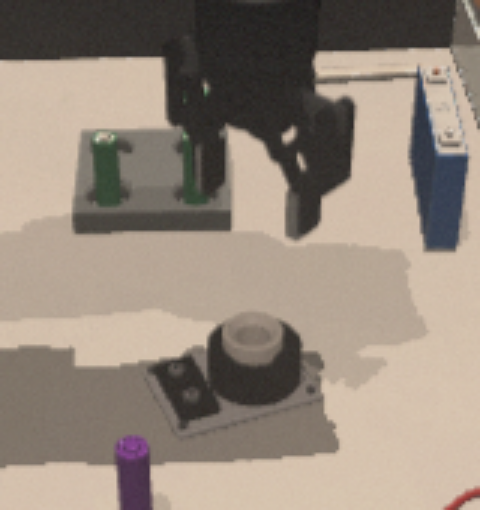

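The sleeve sits right down in the jack holder at crop (253,340), collar top at z 0.047. Fetch the slim cell.

```bash
python3 -m jog '[{"jaw":0.5,"dp":[13.4,-18.39,0.4],"rotation":[0,0,0]},{"jaw":0.5,"dp":[13.4,-18.39,0.4],"rotation":[0,0,0]},{"jaw":0.5,"dp":[13.4,-18.39,0.4],"rotation":[0,0,0]},{"jaw":0.5,"dp":[13.4,-18.39,0.4],"rotation":[0,0,0]},{"jaw":0.5,"dp":[13.4,-18.39,0.4],"rotation":[0,0,0]},{"jaw":0.5,"dp":[13.4,-18.39,0.4],"rotation":[0,0,0]},{"jaw":0.5,"dp":[13.4,-18.39,0.4],"rotation":[0,0,0]},{"jaw":0.5,"dp":[13.4,-18.39,4],"rotation":[0,0,0]},{"jaw":0.5,"dp":[13.4,-18.39,7.5],"rotation":[0,0,0]},{"jaw":0.5,"dp":[13.4,-18.39,9],"rotation":[0,0,0]},{"jaw":0.5,"dp":[13.4,-18.39,9],"rotation":[0,0,0]},{"jaw":0.1,"dp":[13.4,-18.39,9],"rotation":[0,0,0]},{"jaw":0.1,"dp":[13.4,-18.39,9],"rotation":[0,0,0]},{"jaw":0.1,"dp":[13.4,-18.39,9],"rotation":[0,0,0]},{"jaw":0.1,"dp":[13.4,-18.39,9],"rotation":[0,0,0]},{"jaw":0.1,"dp":[13.4,-18.39,9],"rotation":[0,0,0]},{"jaw":0.1,"dp":[13.4,-18.39,9],"rotation":[0,0,0]}]' 30
```

```text
clock: 26.1
tcp_pos: [0.5397, 0.2099, 0.0533]
tool_rot: [[0.707, 0.707, 0.002], [0.707, -0.707, 0.0], [0.001, 0.001, -1.0]]
contact_force: [0.2, -1.9, 7.3]
width: 0.0204
grip_force: 30.4
```

```bash
python3 -m jog '[{"jaw":0.1,"dp":[0,0,-0.5],"rotation":[0,0,0]},{"jaw":0.1,"dp":[0,0,-2],"rotation":[0,0,0]},{"jaw":0.1,"dp":[0,0,-4],"rotation":[0,0,0]},{"jaw":0.1,"dp":[0,0,-6],"rotation":[0,0,0]},{"jaw":0.1,"dp":[0,0,-8],"rotation":[0,0,0]},{"jaw":0.1,"dp":[0,0,-9.5],"rotation":[0,0,0]},{"jaw":0.1,"dp":[0,0,-9.5],"rotation":[0,0,0]}]' 30
python3 -c "
from h import *
print(go(.5745,-.0142,.145))"
```

```text
clock: 26.8
tcp_pos: [0.5398, 0.2102, 0.1494]
tool_rot: [[0.707, 0.707, 0.003], [0.707, -0.707, 0.001], [0.003, 0.001, -1.0]]
contact_force: [0.3, -0.0, -1.9]
width: 0.0203
grip_force: 29.6
[-13.42, 18.32, 0.42]
```

```bash
python3 -m jog '[{"jaw":0.1,"dp":[-1.2,1.6,0],"rotation":[0,0,0]},{"jaw":0.1,"dp":[-3,4.1,0],"rotation":[0,0,0]},{"jaw":0.1,"dp":[-5,6.8,0],"rotation":[0,0,0]},{"jaw":0.1,"dp":[-7.2,9.8,0],"rotation":[0,0,0]},{"jaw":0.1,"dp":[-9.4,12.8,0],"rotation":[0,0,0]},{"jaw":0.1,"dp":[-11.4,15.6,0],"rotation":[0,0,0]},{"jaw":0.1,"dp":[-12.8,17.5,0],"rotation":[0,0,0]},{"jaw":0.1,"dp":[-13.42,18.32,0],"rotation":[0,0,0]},{"jaw":0.1,"dp":[-13.42,18.32,0],"rotation":[0,0,0]},{"jaw":0.1,"dp":[-13.42,18.32,2],"rotation":[0,0,0]},{"jaw":0.1,"dp":[-13.42,18.32,4],"rotation":[0,0,0]},{"jaw":0.1,"dp":[-13.42,18.32,5],"rotation":[0,0,0]},{"jaw":0.1,"dp":[-13.42,18.32,6],"rotation":[0,0,0]},{"jaw":0.1,"dp":[-13.42,18.32,7],"rotation":[0,0,0]},{"jaw":0.1,"dp":[-13.42,18.32,8],"rotation":[0,0,0]},{"jaw":0.1,"dp":[-13.42,18.32,8.8],"rotation":[0,0,0]},{"jaw":0.1,"dp":[-13.42,18.32,9.3],"rotation":[0,0,0]},{"jaw":0.1,"dp":[-13.42,18.32,9.3],"rotation":[0,0,0]}]' 30
```

```text
clock: 28.6
tcp_pos: [0.5738, -0.0144, 0.054]
tool_rot: [[0.707, 0.707, -0.0], [0.707, -0.707, 0.0], [0.0, -0.0, -1.0]]
contact_force: [0.4, -0.8, -0.5]
width: 0.0205
grip_force: 30.1
```

Down without contact. Release and rise, then back away to inspect.

```bash
python3 -m jog '[{"jaw":0.1,"dp":[0,0,0.1],"rotation":[0,0,0]},{"jaw":0.6,"dp":[0,0,0.1],"rotation":[0,0,0]},{"jaw":0.6,"dp":[0,0,0.1],"rotation":[0,0,0]},{"jaw":0.6,"dp":[0,0,0.1],"rotation":[0,0,0]},{"jaw":0.6,"dp":[0,0,0.1],"rotation":[0,0,0]},{"jaw":0.6,"dp":[0,0,-2],"rotation":[0,0,0]},{"jaw":0.6,"dp":[0,0,-5],"rotation":[0,0,0]},{"jaw":0.6,"dp":[0,0,-9],"rotation":[0,0,0]},{"jaw":0.6,"dp":[0,0,-12],"rotation":[0,0,0]},{"jaw":0.6,"dp":[-5,-5,-12],"rotation":[0,0,0]},{"jaw":0.6,"dp":[-10,-10,-12],"rotation":[0,0,0]},{"jaw":0.6,"dp":[-14,-14,-12],"rotation":[0,0,0]},{"jaw":0.6,"dp":[-14,-14,-12],"rotation":[0,0,0]},{"jaw":0.6,"dp":[-14,-14,-12],"rotation":[0,0,0]},{"jaw":0.6,"dp":[-14,-14,-12],"rotation":[0,0,0]}]' 30
python3 - <<'E'
from h import *
for c in("side","top"):
    im,d=snapshot(c); w=cloud(c,d)
    for n,q,z0,z1 in(("slim",(.575,-.015),.066,.085),("sleeve",(.575,-.015),.042,.055),("thick",(.5005,-.2545),.066,.085),("t1",(.5415,.2833),.066,.085),("t2",(.464,.2115),.066,.085)):
        m=(np.hypot(w[...,0]-q[0],w[...,1]-q[1])<.03)&(w[...,2]>z0)&(w[...,2]<z1);p=w[m]
        if len(p)>4:print(c,n,len(p),np.round(np.percentile(p[:,2],[5,50,95]),4),cv2.minEnclosingCircle(p[:,:2].astype(np.float32)))
    if c=="side": cv2.imwrite("pics/c8.png",cv2.resize(im[130:380,220:420,::-1],(0,0),fx=2.4,fy=2.4))
E
```

```text
clock: 30.1
tcp_pos: [0.3759, -0.0146, 0.1747]
tool_rot: [[0.707, 0.707, 0.001], [0.707, -0.707, 0.0], [0.001, 0.0, -1.0]]
contact_force: [0.7, -1.1, 0.0]
width: 0.0511
grip_force: 0.0
side slim 86 [0.0678 0.076  0.0787] ((0.573818564414978, -0.012937977910041809), 0.011403395794332027)
side sleeve 181 [0.0426 0.0474 0.0523] ((0.5740168690681458, -0.01406638789921999), 0.023050086572766304)
side thick 270 [0.0682 0.0748 0.0772] ((0.4994083046913147, -0.2535672187805176), 0.016912978142499924)
side t1 53 [0.067  0.0747 0.0776] ((0.5420581102371216, 0.2842790484428406), 0.012440198101103306)
side t2 58 [0.067  0.0747 0.0774] ((0.4649180471897125, 0.2125382274389267), 0.012126353569328785)
top slim 78 [0.0696 0.0764 0.0802] ((0.5740888118743896, -0.012931117787957191), 0.01113646849989891)
top sleeve 200 [0.0435 0.0475 0.0521] ((0.5741314888000488, -0.013785560615360737), 0.022429797798395157)
top thick 185 [0.0699 0.0748 0.0789] ((0.5009070634841919, -0.2534058094024658), 0.016824787482619286)
top t1 90 [0.0682 0.0756 0.0794] ((0.5419660806655884, 0.2838780879974365), 0.0109510263428092)
top t2 90 [0.0689 0.0751 0.0798] ((0.4641110301017761, 0.21183423697948456), 0.010900563560426235)
```

View pics/c8.png

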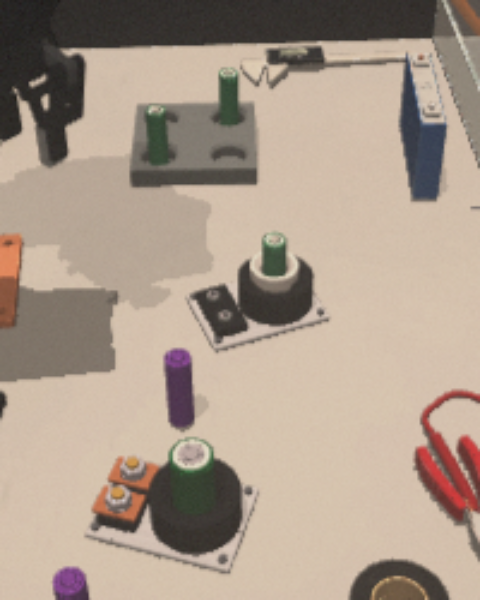

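The slim cell stands in the sleeve in the jack holder at (273,270) and the thick cell in the stud holder at (193,480). Heights match seated values, and the tray cells are untouched.

```bash
python3 -c "
from bench import *
print(finish_job())"
```

```text
the job is handed in; nothing more can be done
None
```

The swap is done and handed in (no verdict came back): in the last pictures the thick cell is fully seated in the stud holder, the slim cell is fully seated in its sleeve in the jack holder, the two tray cells are unmoved, and the arm's clock read about 30 s.

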